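# Unclamp the copper sample plate and slide it out

## Task

Two clamping jigs stand on the bench. On the one that holds the copper plate, swing the clamp bar up by its red handle until it stands about upright and leave it up, then pull the copper plate by its white tab, sliding it flat along the bed, until the whole plate lies straight on the black landing pad, clear of the bar. Leave the clamp bar of the other jig, with the green plate, shut.

Things in the scene. Friction and masses are not known exactly. Their poses are not given: they have to be found in the camera images.
- copper_jig: Fixed aluminium jig with the copper plate (mm). Origin on the table under the middle of the shut bar; x along the bed, away from its front end (robot side), y left, z up. Bed x -190..55, y -45..45, top z 18. Black landing pad flush on it: x -185..-18, y -40..40. Guide rails 5 high at y +-28 (x -13..37), rear stop at x 34. Turned up to 0.25 rad. Same jig with green plate about 310 left or right, under 60 high
- copper_plate: Loose copper plate 110 (x) x 50 x 6 mm, 0.15 kg, on the bed under the bar. Origin: centre of its underside, at x -23, y 0, z 18 of the jig at the start; axes as the jig's. White upright pull tab on it ahead of the bar: 22 (x) x 12 (y) mm, centred at plate x -44, y 0, its top 37 above the underside. A lip 8 high at its rear end, behind the bar, stops it coming out while the bar is shut
- copper_bar (a joint): Clamp bar over the copper plate, rad: 0 shut, 1.57 upright, stop 1.9; stays where left, about 2 N at the handle. In the jig's frame (mm): hinge axis parallel to x at y 60, z 35, on the bed's left side (block x -25..25, y 43..77, 46 high). Bar 22 wide (x), 10 thick. Red round handle at its free end, 18 dia, 30 long along x; shut: centre x 0, y -80, z 35, clear of the bed; 140 from the axis
- green_bar (a joint): Angle of the like clamp bar on the other jig, over the green plate, rad: 0 = shut, as it is and should stay
Not all that is in view belongs to the job. Of the things like the copper_plate, leave any that is pink; of the rest the larger one is meant.

How it is judged:
By the outcome, as a careful person would: the job done as asked, in the order asked, and still so for the second after the job is handed in, with the robot touching nothing.
It also fails if it takes over 51 s, if anything falls off the work surface, if the arm or the gripper's body presses on something with over 40 N, if the wrist force passes 120 N, or if a joint passes its speed limit or range.

## Robot

A 6-joint arm with a two-finger parallel gripper is mounted at the origin on the work surface. World frame = base frame: x ahead of the robot, y to its left, z up, the work surface at z = 0. Lengths are in m, angles in rad, forces in N, time in s.
With the tool pointing down it reaches from about 0.25 to 0.85 m from the base axis. Payload 12.5 kg.
Tool frame: the origin (TCP) lies on the centre line of the jaws, within the pads' length; the fingertips stand 8 mm ahead of it and the grasp point (between the pads) lies 11 mm behind it (bot.tip_reach is the distance from the TCP to the fingertips, in m); z points along the fingers, y is the direction in which the jaws open and shut (so a half turn about z gives the same grasp; the last joint's range is limited). The gripper opens to 93 mm and grips with 3 to 60 N. Pads are 15 mm wide; open, the fingers measure 128 mm over their backs; the gripper's body (75 mm by 188 mm) begins 65 mm behind the grasp point.
Start: joints at [1.211, 0.351, 1.652, -0, 1.139, -0.085], TCP at [0.149, 0.529, 0.204] pointing down, gripper open.
Joint ranges: [-2.75, 2.75], [-0.79, 2.1], [0.01, 2.65], [-1.57, 4.71], [0.07, 3.14], [-2.87, 2.87]. Speed limits (rad/s): [2.22, 2.22, 2.79, 3.14, 3.14, 3.14].

## Interface

Orientations are given as a unit quaternion [w, x, y, z].
In Python, from bench import bot, eyes, finish_job gives the robot as it stands.
- The arm moves only by the tool step_arm, never from a script. Its argument "rows" is a list of rows, each a list of 5 numbers: the shift along the tool's x, y, z in cm, then the turn about the tool's z in degrees, then the finger opening in cm, from 0 to 9.3. In form: [[x, y, z, roll, fingers], ...]. A call has 1 to 10 rows; each row shifts and turns the commanded pose from where the row before left it, along the tool's axes as they then stand; what a row does not reach is not made up. A row lasts 1/12 s, in which the tool goes at most 41.7 mm and 7.16 degrees, less where a joint would pass 70% of its speed; a pose out of reach is approached as far as the arm can. A call with a gripper value outside its range is refused whole. The fingers move at their own pace and stop on an object; "squeeze" is the grip in N (left out, the last holds). Time passes only in rows, so rows that do not move let the fingers close. It gives the time, the measured TCP pose, the force and the opening at its end, in the units of the state.
- bot.sense(): the state, without advancing time (a new reading comes with each control period).
- eyes.snapshot(name): name is "scene" or "top" or "wrist"; returns the picture (384x512x3 uint8, red, green, blue); there is no depth.
- eyes.camera_params(name): a dict with "mtx" (3x3 intrinsics, pixels), "R" (3x3) and "t" (3): a world point X has camera coordinates R X + t; the wrist camera has in their place "T_tool_cam" (4x4, takes a point from camera to tool coordinates, whose origin is the TCP and whose axes are the flange's). Camera axes: x right, y down, z forward; pixel columns grow to the right and rows downward; lengths in m; the calibration is good to about 2 mm. A picture is of the moment at which its call begins: read the wrist's pose just before it. camera_params takes no time and is no camera call.
- finish_job(): hands the job in, once; it reports no verdict.
The state is a dict: "clock": time; "joint_positions": joint angles; "dq": joint speeds; "effort": joint torques, N m; "tcp_pos": TCP position; "eef_rot": TCP orientation; "contact_force": force on the tool from outside, world axes, zero at the start; "wrist_torque": the same for the moment, N m; "opening": finger opening in m.
Only numpy, scipy, OpenCV 4.12 (cv2) and the standard library are available. Lean on these libraries where they do the work, as an engineer would, in place of code of your own. Each camera call takes 0.05 s, during which the arm holds its last target.

## Working session

There is one attempt and no reset: what is moved stays moved. The work goes in short steps, Python scripts to look and compute and a tool call to move; the robot and the scene stay as the last step left them, time stands still between calls to the robot, and variables do not carry over. Pictures are saved under pics/ and viewed, and the job is handed in when it is done.

Besides the shell and the picture viewer there is one more tool, called after "Emit:" as name([rows], argument=value, ...), one row to a line, values as JSON. step_arm: Moves the arm, as the interface text tells. Its arguments: {"type":"object","properties":{"rows":{"type":"array"},"squeeze":{"type":"number"}},"required":["rows"]}

```bash
mkdir -p pics; ls
cat > h.py <<'E'
import numpy as np, cv2
from bench import bot, eyes, finish_job
def snap(n,f):
    im=eyes.snapshot(n); cv2.imwrite('pics/'+f,im[:,:,::-1]); return im
def ray(n,uv,z):
    p=eyes.camera_params(n); K,R,t=map(np.array,(p['mtx'],p['R'],p['t']))
    d=R.T@np.linalg.inv(K)@np.array([uv[0],uv[1],1.]); c=-R.T@t
    return c+d*(z-c[2])/d[2]
def proj(n,X):
    p=eyes.camera_params(n); K,R,t=map(np.array,(p['mtx'],p['R'],p['t']))
    x=K@(R@np.array(X)+t); return x[:2]/x[2]
E
python3 - <<'E'
from h import *
snap('scene','s0.png'); snap('top','t0.png'); s=bot.sense()
print({k:np.round(v,3) for k,v in s.items()}, bot.tip_reach)
for n in('scene','top'):
    p=eyes.camera_params(n); print(n, -np.array(p['R']).T@p['t'])
E
```

```text
pics
{'clock': np.float64(0.1), 'joint_positions': array([ 1.211,  0.351,  1.652,  0.   ,  1.139, -0.085]), 'dq': array([ 0.   , -0.002, -0.001, -0.001, -0.001,  0.001]), 'effort': array([-1.0000e-03, -4.9803e+01, -2.8570e+01,  7.0000e-02,  2.4000e-02,
       -0.0000e+00]), 'tcp_pos': array([0.149, 0.529, 0.204]), 'eef_rot': array([-0.   ,  0.137,  0.991, -0.001]), 'contact_force': array([ 0.366,  0.064, -0.054]), 'wrist_torque': array([-0.005,  0.008, -0.008]), 'opening': np.float64(0.093)} 0.008
scene [1.20776547 0.19551381 0.47779567]
top [0.5313471  0.05349291 0.90520426]
```

View pics/t0.png

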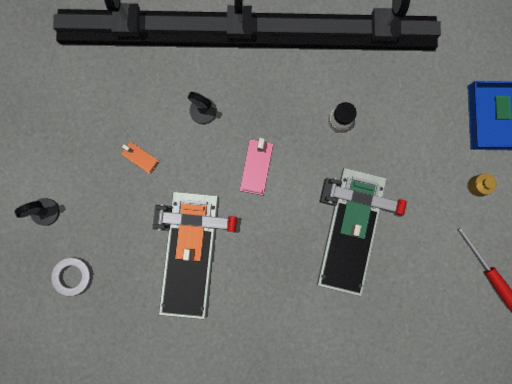

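View pics/s0.png

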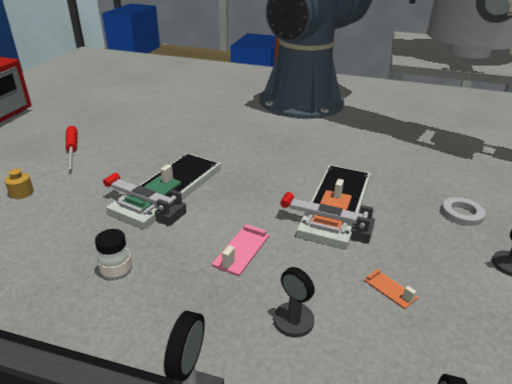

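Run:
```python
import cv2
im=cv2.imread('pics/t0.png')
cv2.imwrite('pics/t0c.png',cv2.resize(im[180:325,115:275],None,fx=4,fy=4,interpolation=cv2.INTER_CUBIC)[:600])
im=cv2.imread('pics/s0.png')
cv2.imwrite('pics/s0c.png',cv2.resize(im[150:260,250:400],None,fx=5,fy=5,interpolation=cv2.INTER_CUBIC)[:600])
```

```text
(no output)
```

View pics/t0c.png

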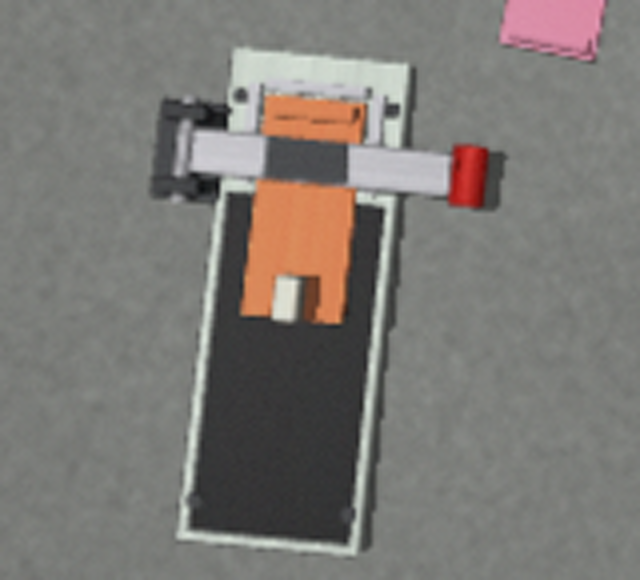

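View pics/s0c.png

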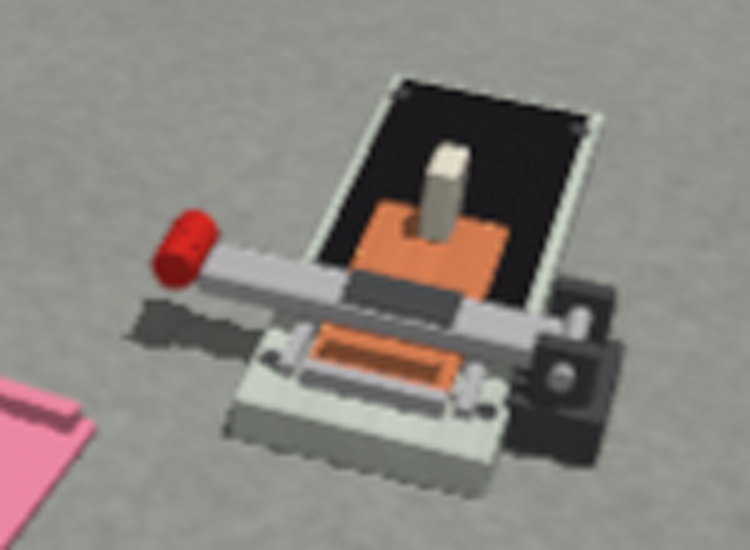

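```bash
cat >> h.py <<'E'
def fitjig(px,loc):
    W=np.array([ray('top',(u,v),l[2])[:2] for (u,v),l in zip(px,loc)]); L=np.array(loc)[:,:2]
    a=L-L.mean(0); b=W-W.mean(0)
    th=np.arctan2((a[:,0]*b[:,1]-a[:,1]*b[:,0]).sum(),(a*b).sum())
    R=np.array([[np.cos(th),-np.sin(th)],[np.sin(th),np.cos(th)]]); o=W.mean(0)-R@L.mean(0)
    return th,o,(W-(L@R.T+o))*1000
E
python3 - <<'E'
from h import *
c=lambda a,b:(115+a/4-.375,180+b/4-.375)
px=[c(180,538),c(357,553),c(233,48),c(410,65),c(469,176),c(287,299)]
loc=[(-.19,.045,.018),(-.19,-.045,.018),(.055,.045,.018),(.055,-.045,.018),(0,-.08,.044),(-.067,0,.055)]
for k in (4,6):
    th,o,r=fitjig(px[:k],loc[:k]); print(th,o,r.round(1))
R=np.array([[np.cos(th),-np.sin(th)],[np.sin(th),np.cos(th)]])
for l in [(0,-.08),(0,.06),(-.067,0),(-.13,0)]: print(l,R@l+o)
E
```

```text
-0.08518864418110465 [0.57455672 0.16050053] [[ 1.  -1.6]
 [ 1.7  1.4]
 [-1.3 -0.1]
 [-1.4  0.3]]
-0.08602764490938633 [0.57444052 0.16020962] [[ 1.1 -1.5]
 [ 1.9  1.6]
 [-1.2  0.2]
 [-1.2  0.6]
 [-0.3 -0.5]
 [-0.2 -0.4]]
(0, -0.08) [0.56756679 0.08050547]
(0, 0.06) [0.57959581 0.21998774]
(-0.067, 0) [0.50768829 0.16596637]
(-0.13, 0) [0.44492127 0.17137943]
```

Candidates in the top view are the orange plate in the left jig (190,232), a small loose orange plate (140,157) and the pink plate (257,167). The first is meant: it isn't pink, it is the larger of the two orange ones, it sits in a jig, and the crop confirms that. Its red handle is at (232,223). I'll turn the tool first, so the jaws close along the handle.

Emit:
step_arm([
  [0,0,0,7,6],
  [0,0,0,7,6],
  [0,0,0,7,6],
  [0,0,0,7,6],
  [0,0,0,7,6],
  [0,0,0,7,6],
  [0,0,0,7,6],
  [0,0,0,7,6],
  [0,0,0,7,6],
  [0,0,0,7,6],
])

```text
clock: 0.93
tcp_pos: [0.1491, 0.5292, 0.2039]
eef_rot: [0.0, 0.683, 0.731, -0.0]
contact_force: [0.1, 0.0, -0.1]
opening: 0.0599
```

Emit:
step_arm([
  [0,0,0,4.6,6],
  [0,0,0,4.6,6],
  [0,0,0,0,6],
])

```text
clock: 1.18
tcp_pos: [0.1491, 0.5292, 0.2039]
eef_rot: [0.0, 0.738, 0.675, -0.0]
contact_force: [-0.4, -0.3, -0.4]
opening: 0.0599
```

```bash
cat >> h.py <<'E'
from scipy.spatial.transform import Rotation as Ro
TH,O=-0.086,np.array([0.5744,0.1602])
def J(x,y,z): # jig mm -> world
    c,s=np.cos(TH),np.sin(TH); return np.array([O[0]+(c*x-s*y)/1000,O[1]+(s*x+c*y)/1000,z/1000])
def state():
    s=bot.sense(); q=s['eef_rot']; R=Ro.from_quat([q[1],q[2],q[3],q[0]]).as_matrix()
    print('clk %.2f'%s['clock'],'tcp',np.round(s['tcp_pos'],4),'yaw_y %.2f'%np.degrees(np.arctan2(R[1,1],R[0,1])),'F',np.round(s['contact_force'],1),'open %.4f'%s['opening'],'q',np.round(s['joint_positions'],2))
    d=s['tcp_pos'][:2]-O; c,si=np.cos(TH),np.sin(TH); print('jig mm',1000*(c*d[0]+si*d[1]),1000*(-si*d[0]+c*d[1]),1000*s['tcp_pos'][2])
    return s,R
def to(x,y,z):
    s,R=state(); print('shift cm',(R.T@(J(x,y,z)-s['tcp_pos'])*100).round(2))
E
python3 -c "
from h import *
to(0,-80,120)"
```

```text
clk 1.18 tcp [0.1491 0.5292 0.2039] yaw_y -5.15 F [-0.4 -0.3 -0.4] open 0.0599 q [1.21 0.35 1.65 0.   1.14 1.3 ]
jig mm -455.3897014508873 331.08213842730794 203.92000403308683
shift cm [-40.93  45.7    8.41]
```

Emit:
step_arm([
  [-2.5,2.8,0,0,6],
  [-2.5,2.8,0,0,6],
  [-2.5,2.8,0,0,6],
  [-2.5,2.8,0,0,6],
  [-2.5,2.8,0,0,6],
  [-2.5,2.8,0,0,6],
  [-2.5,2.8,0,0,6],
  [-2.5,2.8,0,0,6],
  [-2.5,2.8,0,0,6],
  [-2.5,2.8,0,0,6],
])

```text
clock: 2.02
tcp_pos: [0.4075, 0.2545, 0.2043]
eef_rot: [-0.0, 0.736, 0.677, 0.0]
contact_force: [-0.3, 1.7, 0.6]
opening: 0.0599
```

Emit:
step_arm([
  [-2.5,2.8,0,0,6],
  [-2.5,2.8,0,0,6],
  [-2.5,2.8,1,0,6],
  [-2.5,2.8,2,0,6],
  [-2.5,2.8,2,0,6],
  [-2.5,2.8,2,0,6],
  [0,0,0,0,6],
  [0,0,0,0,6],
])

```text
clock: 2.68
tcp_pos: [0.5594, 0.0927, 0.134]
eef_rot: [-0.001, 0.737, 0.676, -0.001]
contact_force: [0.3, 1.1, 0.8]
opening: 0.0601
```

```bash
python3 -c "
from h import *
to(0,-80,25)
snap('wrist','w1.png');snap('scene','s1.png')"
```

```text
clk 2.68 tcp [0.5594 0.0927 0.134 ] yaw_y -4.95 F [0.3 1.1 0.8] open 0.0601 q [0.08 0.46 1.67 0.   1.01 0.17]
jig mm -9.176497215885371 -68.57323058153803 133.9754359482979
shift cm [-1.14  0.95 10.9 ]
```

View pics/w1.png

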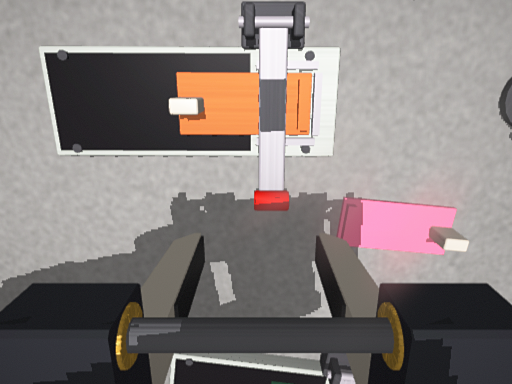

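View pics/s1.png

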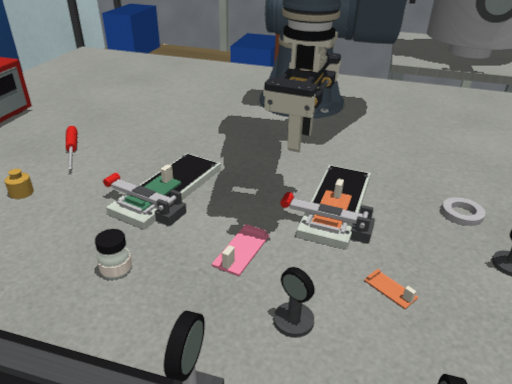

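Wrist view: red handle at (271,200), clamp bar above it, white tab at (183,106), copper plate on the bed. I'll check these against the estimate from the top camera.

```bash
cat >> h.py <<'E'
def wray(uv,z,s):
    p=eyes.camera_params('wrist'); K=np.array(p['mtx']); T=np.array(p['T_tool_cam'])
    q=s['eef_rot']; R=Ro.from_quat([q[1],q[2],q[3],q[0]]).as_matrix()
    c=R@T[:3,3]+s['tcp_pos']; d=R@T[:3,:3]@np.linalg.inv(K)@np.array([uv[0],uv[1],1.])
    X=c+d*(z-c[2])/d[2]; e=X[:2]-O; cc,ss=np.cos(TH),np.sin(TH)
    return np.round([1000*(cc*e[0]+ss*e[1]),1000*(-ss*e[0]+cc*e[1]),z*1000],1)
E
python3 -c "
from h import *
s,R=state()
print('handle',wray((271,194),.044,s),'tab',wray((181,106),.055,s))
print('rearR',wray((333,155),.018,s),'rearL',wray((339,48),.018,s),'frL',wray((41,48),.018,s),'frR',wray((57,155),.018,s))"
```

```text
clk 2.78 tcp [0.5591 0.0944 0.1357] yaw_y -4.86 F [-0.2  0.5  0.8] open 0.0601 q [0.09 0.46 1.67 0.   1.01 0.17]
jig mm -9.568724651103928 -66.87749549364015 135.72390785826462
handle [  0.6 -69.8  44. ] tab [-67.5   2.6  55. ]
rearR [ 56.1 -41.8  18. ] rearL [55.2 46.  18. ] frL [-186.    45.8   18. ] frR [-188.8  -42.    18. ]
```

Emit:
step_arm([
  [-1.2,0.95,0,0,6],
  [0,0,2.5,0,6],
  [0,0,2.5,0,6],
  [0,0,2,0,6],
  [0,0,2,0,6],
  [0,0,1.5,0,6],
  [0,0,0,0,6],
  [0,0,0,0,6],
  [0,0,0,0,6],
])

```text
clock: 3.53
tcp_pos: [0.5687, 0.0814, 0.0319]
eef_rot: [0.001, 0.737, 0.676, 0.001]
contact_force: [0.1, -0.3, -0.5]
opening: 0.0598
```

```bash
python3 -c "
from h import *
to(0,-79,25)
s=bot.sense()
im=snap('wrist','w2.png')
print([wray(p,.035,s) for p in [(256,280)]])"
```

```text
clk 3.53 tcp [0.5687 0.0814 0.0319] yaw_y -4.89 F [ 0.1 -0.3 -0.5] open 0.0598 q [ 0.06  0.62  1.71 -0.    0.81  0.15]
jig mm 1.1146152773601992 -78.97826110317644 31.946303892851482
shift cm [-0.   -0.11  0.69]
[array([  -0.4, -104.9,   35. ])]
```

View pics/w2.png

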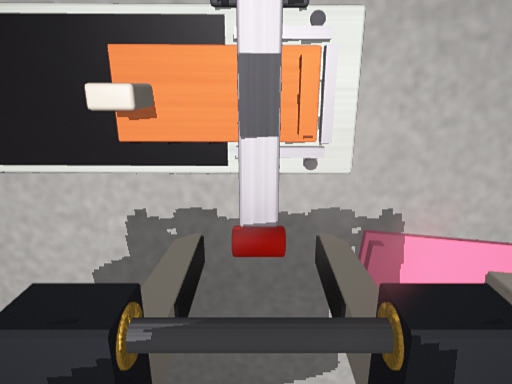

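```bash
python3 -c "
from h import *
s=bot.sense()
print([wray(p,z,s) for p,z in [((259,228),.035),((259,256),.035),((259,241),.040),((232,241),.04),((285,241),.04),((105,90),.055)]])"
```

```text
[array([  1.5, -71.4,  35. ]), array([  1.5, -89.1,  35. ]), array([  1.5, -77.1,  40. ]), array([-13.5, -77.1,  40. ]), array([ 16. , -77.1,  40. ]), array([-66.5,   3.6,  55. ])]
```

Handle extent measured as x -13.5..16, y -71..-89, as it must be, and the fingers straddle it. Going down 7 mm and closing.

Emit:
step_arm([
  [-0.1,0,0.7,0,6],
  [0,0,0,0,6],
  [0,0,0,0,2.6],
  [0,0,0,0,2.6],
  [0,0,0,0,2.6],
  [0,0,0,0,2.6],
  [0,0,0,0,2.6],
], squeeze=15)

```text
clock: 4.17
tcp_pos: [0.5679, 0.0801, 0.0236]
eef_rot: [0.0, 0.737, 0.676, 0.0]
contact_force: [-0.3, -0.5, 0.5]
opening: 0.031
```

```bash
python3 -c "
from h import *
state()
a=np.linspace(0,1.6,17); y=60-140*np.cos(a); z=140*np.sin(a)
print(np.c_[a[1:],np.diff(y)/10,-np.diff(z)/10].round(2))"
```

```text
clk 4.17 tcp [0.5679 0.0801 0.0236] yaw_y -4.94 F [-0.3 -0.5  0.5] open 0.0310 q [0.06 0.63 1.72 0.   0.79 0.15]
jig mm 0.3999425531660741 -80.32321925680748 23.558684879850972
[[ 0.1   0.07 -1.4 ]
 [ 0.2   0.21 -1.38]
 [ 0.3   0.35 -1.36]
 [ 0.4   0.48 -1.31]
 [ 0.5   0.61 -1.26]
 [ 0.6   0.73 -1.19]
 [ 0.7   0.85 -1.11]
 [ 0.8   0.95 -1.02]
 [ 0.9   1.05 -0.92]
 [ 1.    1.14 -0.81]
 [ 1.1   1.21 -0.7 ]
 [ 1.2   1.28 -0.57]
 [ 1.3   1.33 -0.44]
 [ 1.4   1.37 -0.31]
 [ 1.5   1.39 -0.17]
 [ 1.6   1.4  -0.03]]
```

Emit:
step_arm([
  [0.07,0,-1.4,0,2.6],
  [0.21,0,-1.38,0,2.6],
  [0.35,0,-1.36,0,2.6],
  [0.48,0,-1.31,0,2.6],
  [0,0,0,0,2.6],
  [0,0,0,0,2.6],
])

```text
clock: 4.67
tcp_pos: [0.569, 0.0914, 0.0784]
eef_rot: [0.0, 0.737, 0.676, 0.0]
contact_force: [1.3, 0.8, 0.2]
opening: 0.0296
```

```bash
python3 -c "
from h import *
state()
snap('scene','s2.png')"
```

```text
clk 4.67 tcp [0.569  0.0914 0.0784] yaw_y -4.92 F [1.3 0.8 0.2] open 0.0296 q [0.08 0.55 1.69 0.   0.9  0.16]
jig mm 0.5068018677175847 -68.96709028541338 78.41916224836669
```

View pics/s2.png

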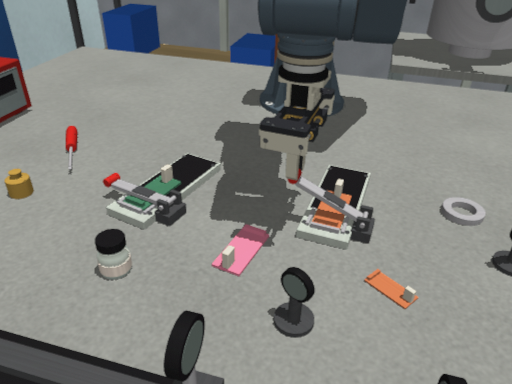

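The bar is rising with the handle, which is held between the fingers at (293,180). Continuing along the arc.

Emit:
step_arm([
  [0.61,0,-1.26,0,2.6],
  [0.73,0,-1.19,0,2.6],
  [0.85,0,-1.11,0,2.6],
  [0.95,0,-1.02,0,2.6],
  [1.05,0,-0.92,0,2.6],
  [1.14,0,-0.81,0,2.6],
  [0,0,0,0,2.6],
])

```text
clock: 5.3
tcp_pos: [0.5739, 0.1465, 0.1426]
eef_rot: [0.0, 0.736, 0.676, 0.001]
contact_force: [2.3, -0.3, 0.5]
opening: 0.0292
```

Emit:
step_arm([
  [1.21,0,-0.7,0,2.6],
  [1.28,0,-0.57,0,2.6],
  [1.33,0,-0.44,0,2.6],
  [1.37,0,-0.31,0,2.6],
  [1.39,0,-0.17,0,2.6],
  [1.4,0,-0.03,0,2.6],
  [0,0,0,0,2.6],
  [0,0,0,0,2.6],
  [0,0,0,0,2.6],
])

```text
clock: 6.05
tcp_pos: [0.581, 0.2256, 0.1643]
eef_rot: [0.0, 0.737, 0.676, 0.001]
contact_force: [2.3, 0.9, 9.3]
opening: 0.0292
```

```bash
python3 -c "
from h import *
state()
snap('scene','s3.png');snap('wrist','w3.png')"
```

```text
clk 6.05 tcp [0.581  0.2256 0.1643] yaw_y -4.90 F [2.3 0.9 9.3] open 0.0292 q [0.3  0.52 1.49 0.   1.12 0.38]
jig mm 0.9166667949487249 65.69632296115103 164.30930922770176
```

View pics/s3.png

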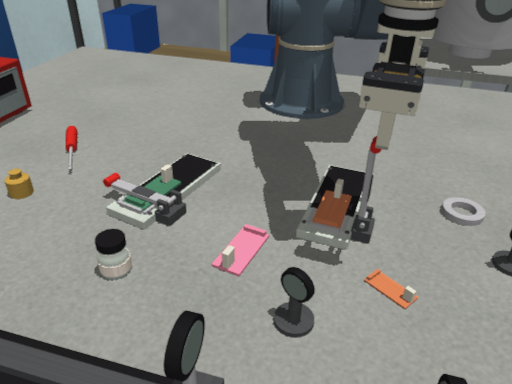

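View pics/w3.png

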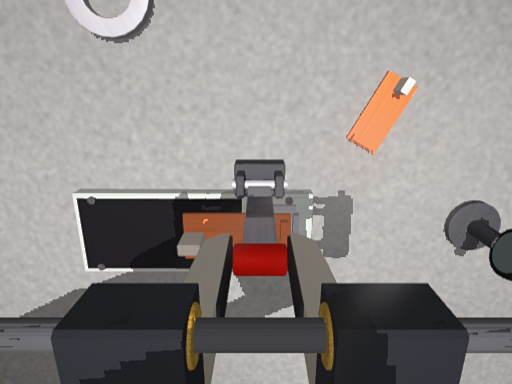

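The bar stands upright at about 1.6 rad: the handle is at (376,145) and the hinge at (363,228) in the scene view. Releasing straight up and moving over to the tab.

Emit:
step_arm([
  [0,0,0,0,5],
  [0,0,0,0,5],
  [0,0,0,0,5],
  [0,0,0,0,5],
  [0,0,-1.5,0,5],
  [0,0,-2.5,0,5],
  [0,0,-2.5,0,5],
  [0,0,-1,0,5],
  [0,0,0,0,5],
])

```text
clock: 6.9
tcp_pos: [0.5811, 0.2242, 0.2403]
eef_rot: [0.001, 0.737, 0.676, 0.002]
contact_force: [-0.3, -0.6, -0.5]
opening: 0.0499
```

Emit:
step_arm([
  [0,-2,0,0,5],
  [-1.2,-2.5,0,0,5],
  [-1.8,-2.3,0,0,5],
  [-2,0,0,0,5],
  [-1.5,0,0,0,5],
  [0,0,0,-7,5],
  [0,0,0,-7,5],
  [0,0,0,-7,5],
  [0,0,0,-7,5],
  [0,0,0,-7,5],
])

```text
clock: 7.73
tcp_pos: [0.5062, 0.1647, 0.2364]
eef_rot: [-0.001, 0.497, 0.868, -0.001]
contact_force: [0.4, 0.1, -0.7]
opening: 0.05
```

Emit:
step_arm([
  [0,0,0,-7,5],
  [0,0,0,-7,5],
  [0,0,0,-7,5],
  [0,0,0,-7,5],
  [0,0,0,-7,5],
  [0,0,0,-7,5],
  [0,0,0,-7,5],
  [0,0,0,-6,5],
  [0,0,0,0,5],
  [0,0,0,0,5],
])

```text
clock: 8.57
tcp_pos: [0.5064, 0.1648, 0.237]
eef_rot: [-0.001, 0.045, 0.999, -0.0]
contact_force: [0.1, 0.1, -0.4]
opening: 0.0504
```

```bash
python3 -c "
from h import *
s,R=state()
to(-67,0,120)
snap('scene','s4.png');snap('wrist','w4.png');snap('top','t4.png')"
```

```text
clk 8.57 tcp [0.5064 0.1648 0.237 ] yaw_y 84.86 F [ 0.1  0.1 -0.4] open 0.0504 q [ 0.23  0.29  1.66  0.    1.2  -1.25]
jig mm -68.15622800595186 -1.2487423759017522 236.97702004779438
clk 8.57 tcp [0.5064 0.1648 0.237 ] yaw_y 84.86 F [ 0.1  0.1 -0.4] open 0.0504 q [ 0.23  0.29  1.66  0.    1.2  -1.25]
jig mm -68.15622800595186 -1.2487423759017522 236.97702004779438
shift cm [-0.14  0.13 11.7 ]
```

View pics/s4.png

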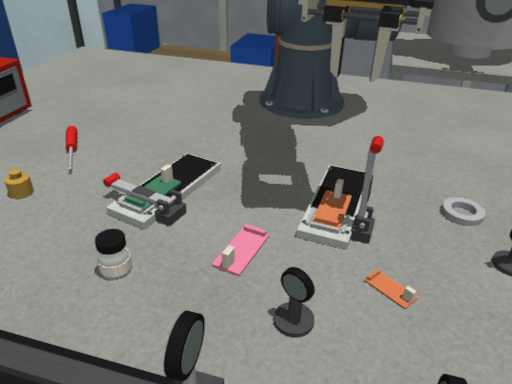

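View pics/w4.png

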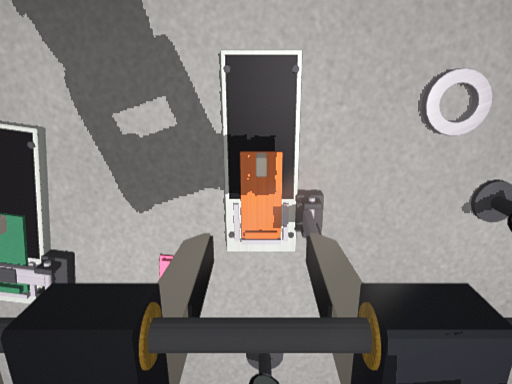

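Run:
```python
from h import *
im=cv2.imread('pics/w4.png'); cv2.imwrite('pics/w4c.png',cv2.resize(im[130:260,205:345],None,fx=4.5,fy=4.5,interpolation=cv2.INTER_CUBIC))
```

```text
(no output)
```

View pics/w4c.png

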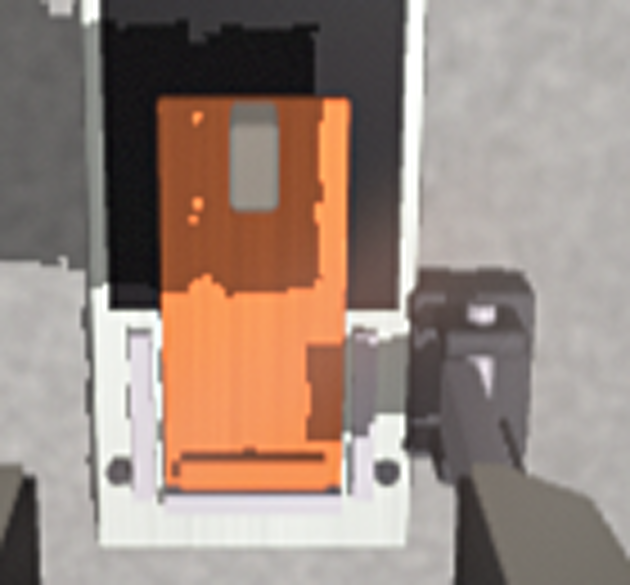

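Run:
```python
from h import *
s,R=state()
c=lambda a,b:(205+a/4.5-.4,130+b/4.5-.4)
for n,p,z in [('tab',c(255,167),.055),('pfR',c(158,97),.024),('pfL',c(350,97),.024),('prR',c(163,490),.030),('prL',c(343,490),.030),('bedR',c(100,546),.018),('bedL',c(408,546),.018)]: print(n,wray(p,z,s))
to(-67,0,37)
```

```text
clk 8.72 tcp [0.5067 0.1649 0.2377] yaw_y 84.90 F [0.5 0.6 0.3] open 0.0500 q [ 0.23  0.29  1.65  0.    1.2  -1.25]
jig mm -67.81444852045226 -1.160510859246803 237.7375126591254
tab [-65.9   1.2  55. ]
pfR [-77.3 -23.9  24. ]
pfL [-77.1  26.   24. ]
prR [ 31.8 -24.4  30. ]
prL [32.  25.5 30. ]
bedR [ 55.2 -43.8  18. ]
bedL [55.5 45.4 18. ]
clk 8.72 tcp [0.5067 0.1649 0.2377] yaw_y 84.90 F [0.5 0.6 0.3] open 0.0500 q [ 0.23  0.29  1.65  0.    1.2  -1.25]
jig mm -67.81444852045226 -1.160510859246803 237.7375126591254
shift cm [-0.1   0.12 20.07]
```

The tab is at jig (-66, 1, 55) and the plate spans x -77..32, y ±25, so both agree with the given pose. Descending on the tab.

Emit:
step_arm([
  [-0.1,0.17,2.5,0,5],
  [0,0,3,0,5],
  [0,0,3,0,5],
  [0,0,3,0,5],
  [0,0,2.5,0,5],
  [0,0,2,0,5],
  [0,0,1,0,5],
  [0,0,0,0,4],
  [0,0,0,0,4],
])

```text
clock: 9.47
tcp_pos: [0.5083, 0.1666, 0.0686]
eef_rot: [-0.0, 0.044, 0.999, -0.0]
contact_force: [-0.9, 0.8, 0.2]
opening: 0.0418
```

```bash
python3 -c "
from h import *
to(-67,0,37)
snap('scene','s5.png');snap('wrist','w5.png')"
```

```text
clk 9.47 tcp [0.5083 0.1666 0.0686] yaw_y 85.01 F [-0.9  0.8  0.2] open 0.0418 q [ 0.23  0.51  1.8   0.    0.83 -1.25]
jig mm -66.42002720793384 0.6669193576229072 68.62233212124221
shift cm [ 0.06 -0.07  3.16]
```

View pics/w5.png

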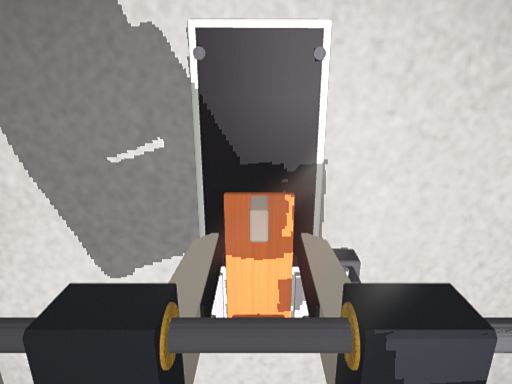

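View pics/s5.png

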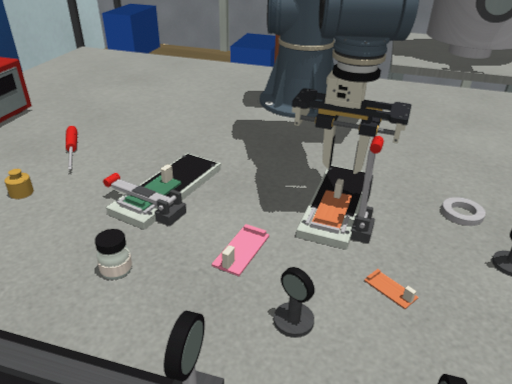

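Emit:
step_arm([
  [0,0,1.5,0,4],
  [0,0,1.5,0,4],
  [0,0,0,0,4],
  [0,0,0,0,4],
  [0,0,0,0,0.8],
  [0,0,0,0,0.8],
  [0,0,0,0,0.8],
  [0,0,0,0,0.8],
  [0,0,0,0,0.8],
  [0,0,0,0,0.8],
], squeeze=15)

```text
clock: 10.4
tcp_pos: [0.5083, 0.1665, 0.0386]
eef_rot: [0.0, 0.043, 0.999, 0.0]
contact_force: [-1.6, 1.2, 4.3]
opening: 0.0113
```

```bash
python3 -c "
from h import *
to(-67,0,37)
snap('scene','s6.png');snap('wrist','w6.png')"
```

```text
clk 10.40 tcp [0.5083 0.1665 0.0386] yaw_y 85.05 F [-1.6  1.2  4.3] open 0.0113 q [ 0.23  0.55  1.82 -0.    0.77 -1.25]
jig mm -66.43982088204946 0.6407064633402234 38.60640114022449
shift cm [ 0.06 -0.06  0.16]
```

View pics/w6.png

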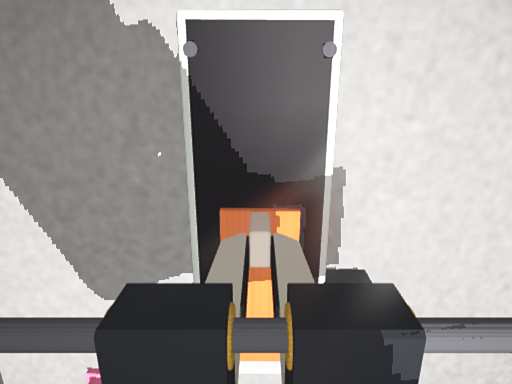

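View pics/s6.png

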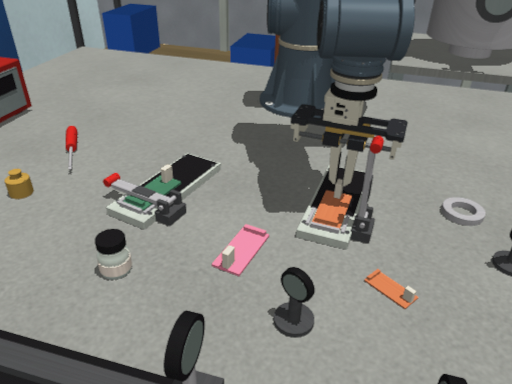

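The tab is held (opening 11 mm). Pulling straight along the bed.

Emit:
step_arm([
  [0.4,0,0,0,0.8],
  [0.8,0,0,0,0.8],
  [0.8,0,0,0,0.8],
  [0.8,0,0,0,0.8],
  [0,0,0,0,0.8],
])

```text
clock: 10.92
tcp_pos: [0.4782, 0.169, 0.0382]
eef_rot: [-0.001, 0.043, 0.999, -0.0]
contact_force: [-1.8, 0.4, 2.2]
opening: 0.0117
```

```bash
python3 -c "
from h import *
state()
snap('wrist','w7.png')"
```

```text
clk 10.92 tcp [0.4782 0.169  0.0382] yaw_y 85.08 F [-1.8  0.4  2.2] open 0.0117 q [ 0.25  0.52  1.89  0.    0.74 -1.24]
jig mm -96.57732674542407 0.5521773840099341 38.183392137624104
```

View pics/w7.png

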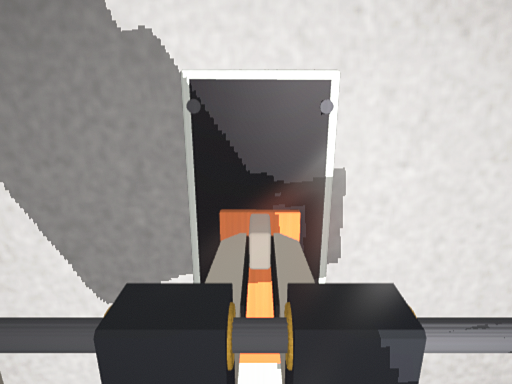

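Emit:
step_arm([
  [0.8,0,0,0,0.8],
  [0.8,0,0,0,0.8],
  [0.8,0,0,0,0.8],
  [0.8,0,0,0,0.8],
  [0.8,0,0,0,0.8],
  [0.5,0,0,0,0.8],
  [0.2,0,0,0,0.8],
  [0,0,0,0,0.8],
  [0,0,0,0,0.8],
])

```text
clock: 11.72
tcp_pos: [0.4332, 0.173, 0.0381]
eef_rot: [-0.0, 0.043, 0.999, -0.0]
contact_force: [0.3, -0.2, -1.2]
opening: 0.0115
```

```bash
python3 -c "
from h import *
state()
snap('wrist','w8.png');snap('scene','s8.png')"
```

```text
clk 11.72 tcp [0.4332 0.173  0.0381] yaw_y 85.06 F [ 0.3 -0.2 -1.2] open 0.0115 q [ 0.28  0.46  1.99  0.    0.69 -1.2 ]
jig mm -141.76222431045377 0.5982572166980047 38.13002357799445
```

View pics/s8.png

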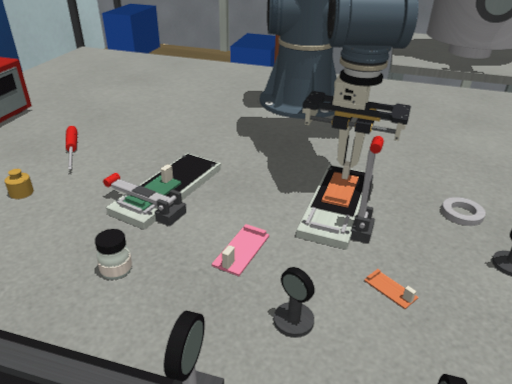

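View pics/w8.png

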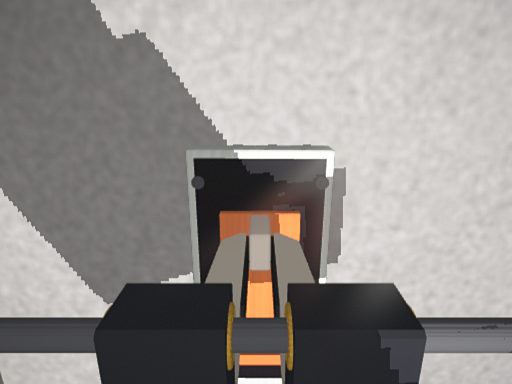

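The plate has moved about 75 mm, to x -153..-43. Releasing and lifting off.

Emit:
step_arm([
  [0,0,0,0,2],
  [0,0,0,0,3],
  [0,0,0,0,4],
  [0,0,0,0,4],
  [0,0,-1,0,4],
  [0,0,-2.5,0,4],
  [0,0,-3,0,4],
  [0,0,-3,0,4],
  [0,0,-3,0,4],
  [0,0,-3,0,4],
])

```text
clock: 12.65
tcp_pos: [0.433, 0.1729, 0.1956]
eef_rot: [0.0, 0.043, 0.999, 0.0]
contact_force: [-0.1, 0.0, 0.6]
opening: 0.0402
```

Emit:
step_arm([
  [2,0,-3,0,4],
  [3,0,-2,0,4],
  [3,0,0,0,4],
  [3,0,0,0,4],
  [0,0,0,0,4],
  [0,0,0,0,4],
  [0,0,0,0,4],
])

```text
clock: 13.23
tcp_pos: [0.3244, 0.1826, 0.2439]
eef_rot: [0.001, 0.043, 0.999, 0.0]
contact_force: [0.7, 0.5, -0.0]
opening: 0.0402
```

```bash
python3 -c "
from h import *
state()
snap('top','t9.png');snap('scene','s9.png')
im=cv2.imread('pics/t9.png');cv2.imwrite('pics/t9c.png',cv2.resize(im[180:325,115:275],None,fx=4,fy=4,interpolation=cv2.INTER_CUBIC))"
```

```text
clk 13.23 tcp [0.3244 0.1826 0.2439] yaw_y 85.07 F [ 0.7  0.5 -0. ] open 0.0402 q [ 0.39 -0.04  2.01 -0.    1.16 -1.1 ]
jig mm -251.03282772873965 0.7954647872300651 243.89186136837262
```

View pics/t9c.png

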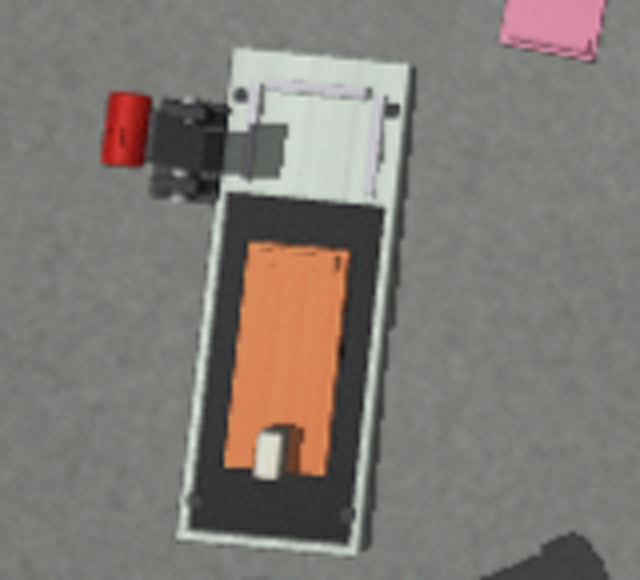

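View pics/s9.png

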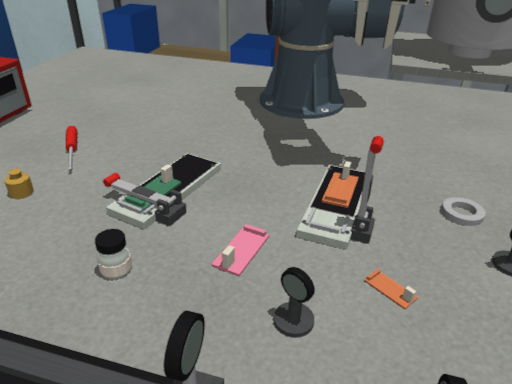

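The plate is wholly on the black pad with a margin all round, its sides parallel to the bed. The bar is up (handle at crop (127,130)) and the green bar is still shut. A numeric check, then hand in.

Run:
```python
from h import *
c=lambda a,b:(115+a/4-.375,180+b/4-.375)
def jig(X):
    e=X[:2]-O; cc,ss=np.cos(TH),np.sin(TH); return np.round([1000*(cc*e[0]+ss*e[1]),1000*(-ss*e[0]+cc*e[1])],1)
P=[jig(ray('top',c(*p),z)) for p,z in [((224,468),.024),((327,476),.024),((247,241),.032),((350,250),.032)]]
print(P,'yaw deg',np.degrees(np.arctan2(P[2][1]-P[0][1],P[2][0]-P[0][0])),np.degrees(np.arctan2(P[3][1]-P[1][1],P[3][0]-P[1][0])))
for z in (.175,.184): 
    h=jig(ray('top',c(127,130),z)); print('handle',h,'angle',np.pi/2+np.arcsin((h[1]-60)/140))
print(finish_job())
```

```text
[array([-152.6,   25.2]), array([-151.9,  -25.2]), array([-41.7,  25.1]), array([-41.4, -25.6])] yaw deg -0.051664349850563375 -0.2074046307763229
handle [ 0.3 57.1] angle 1.5500805594412526
handle [-0.1 55.1] angle 1.535789177019548
the job is handed in; nothing more can be done
None
```

The job is done and handed in at about 13 s of the 51 s allowed. I swung the copper jig's clamp bar up by its red handle, then pulled the copper plate by its white tab straight along the bed onto the black pad.

- **Plate:** the last pictures put it at jig x -152..-42 and y ±25 mm, within 0.2° of straight. That is inside the pad (x -185..-18, y ±40) and clear of the bar.
- **Copper bar:** it stood at about 1.54–1.6 rad. The last top view gave 1.54–1.55 and the gripper position at release gave about 1.6, so the two differ slightly, but both are about upright.
- **Other jig:** the green bar looks shut and untouched in the last scene picture. I did not measure its angle.
- **Robot:** it was about 10 cm clear to the robot side at z 0.24 m, touching nothing. The highest force in the readings between moves was about 9 N.

No check failed.

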